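Snug a taper gauge between a plaster mould and its sprung clamp pad

TASK

Pick up the tapered gauge by its wooden block and slide its thin end into the gap between the white plaster mould and the sprung metal pad, straight side flat against the mould, until you feel it go snug, with the pad pushed back about one and a half millimetres against its spring. Do not force it, and go gently against the mould and board. Let go and leave the gauge lying flat on the board, held in the gap; leave the jar, brush and bowl alone.

Things in the scene. Friction and masses are not known exactly. Their poses are not given: they have to be found in the camera images.
- gauge: Taper gauge on its long edge: wooden grip block 44 (x) x 22 (y) x 50 (z) mm, and from its +x end a metal blade 115 long, 32 high. The blade's -y side is straight, flush with the block at y = -11 mm; its +y side tapers: 21 mm thick at the block, 4 mm at the tip, 0.15 mm per mm. Origin: centre of the block's underside; +x to the tip, +z up. 0.11-0.18 kg. Grip the block's sides, 22 mm apart.
- gauge_tip (a point): Tip of the gauge's blade, at mid height and mid thickness: (137, -9, 16) mm in the gauge's frame.
- fixture: Dark wooden board 300 x 165 x 12 mm, fixed, with a fixed white plaster mould and a sprung clamp. Origin: mouth of the gap, in the plane of the mould's face, at the board's underside. +x runs into the gap, +y from the mould across the gap to the pad, +z up. Mould: x 0 to 110, y -74 to 0 mm, 50 mm above the board. In place, the gauge lies parallel to these axes, its origin at y = +11 mm.
- mouth (a point): Mouth of the gap: on the board's top (12 mm over the table), at the mould's face, where the mould begins (fixture x = y = 0); the mould's corner here is rounded, 8 mm. Gap: from the mould's face to the pad's nose at x = 15 mm; 8 to 16 mm wide, different every time and not measured. Wedging in, the blade is wanted with about 7 N (4 to 12) of spring load.
- apron (a point): Point on the board's top 100 mm in front of the mouth, in line with the mould's face. The flat board reaches 180 mm in front of the mouth and lies under the gauge all the way in.
- bracket (a point): Where the sprung metal pad is, very roughly: fixed point on the board at (38, 50, 12) mm in the fixture frame, beneath the wooden bracket (x 7 to 69 mm, 40 mm high) that carries the pad. Pad: 34 mm high, vertical round nose of 8 mm radius; gives way to +y by up to 8 mm, spring 5 N per mm from rest. Sliding in, the push needed rises by about 1.3 to 2.3 times the spring load (friction varies): some 12 N for a snug fit.
- jar: Blue glaze jar, 60 mm across, about 85 mm high, bystander; origin under its centre.
- brush: Brush lying on the table, 160 mm long, bystander.
- bowl: Terracotta bowl, 90 mm across, 40 mm high, bystander; origin under its centre.

How it is judged:
By the outcome, as a careful person would: the job done as asked, in the order asked, and still so for the second after the job is handed in, with the robot touching nothing.
It also fails if it takes over 64 s, if anything falls off the work surface, if the arm or the gripper's body presses on something with over 40 N, if the wrist force passes 120 N, or if a joint passes its speed limit or range.

ROBOT

A 6-joint arm with a two-finger parallel gripper is mounted at the origin on the work surface. World frame = base frame: x ahead of the robot, y to its left, z up, the work surface at z = 0. Lengths are in m, angles in degrees, forces in N, time in s.
With the tool pointing down it reaches from about 0.3 to 0.75 m from the base axis. Payload 8.5 kg.
Tool frame: the origin (TCP) lies at the very end of the fingers, on their centre line; the grasp point (between the pads) lies 19 mm behind it; y points along the fingers, z is the direction in which the jaws open and shut, and the axes are right-handed (so a half turn about y gives the same grasp; the last joint's range is limited). The gripper opens to 85 mm and grips with 20 to 120 N. Pads are 22 mm wide; open, the fingers measure 114 mm over their backs; the gripper's body (76 mm by 85 mm) begins 54 mm behind the grasp point. The pads swing forward as they close: fully open they stand 13 mm farther back than shut.
Start: joints at [57.794, 21.807, 74.336, -0, 83.858, -12.336], TCP at [0.187, 0.517, 0.231] pointing down, gripper open.
Joint ranges: [-178.18, 178.18], [-50.72, 133.34], [12.68, 142.11], [-81.47, 261.47], [9.98, 163.14], [-165.26, 165.26]. Speed limits (degrees/s): [136.94, 136.94, 180, 180, 180, 180].

INTERFACE

Orientations are given as a 3x3 rotation matrix whose columns are the frame's x, y, z axes.
In Python, from rig import env gives the robot as it stands. The module is installed in compiled form; this text tells all that it offers.
- The arm moves only by the tool servo_tool, never from a script. Its argument "rows" is one flat list of numbers, 7 for each row, row after row: the opening, from 0 (shut) to 1 (fully open), then the shift along the world's x, y, z in m, then the turn, a rotation vector about the world's x, y, z in degrees. A call has 1 to 10 rows; each row shifts and turns the commanded pose from where the row before left it; what a row does not reach is not made up. A row lasts 1/12 s, in which the tool goes at most 41.7 mm and 7.16 degrees, less where a joint would pass 70% of its speed; a pose out of reach is approached as far as the arm can. A call with a gripper value outside its range is refused whole. The fingers move at their own pace and stop on an object; "force" is the grip in N (left out, the last holds). Time passes only in rows, so rows that do not move let the fingers close. It gives the time, the measured TCP pose, the force and the opening at its end, in the units of the state.
- env.observe(): the state, without advancing time (a new reading comes with each control period).
- env.get_image(name): name is "scene" or "top" or "wrist"; returns the picture (400x640x3 uint8, red, green, blue); there is no depth.
- env.camera_model(name): a dict with "camera_matrix" (3x3 intrinsics, pixels), "R" (3x3) and "t" (3): a world point X has camera coordinates R X + t; the wrist camera has in their place "mount" (4x4, takes a point from camera to tool coordinates, whose origin is the TCP and whose axes are the tool frame's). Camera axes: x right, y down, z forward; pixel columns grow to the right and rows downward; lengths in m; the calibration is good to about 2 mm. A picture is of the moment at which its call begins: read the wrist's pose just before it. camera_model takes no time and is no camera call.
- env.close_job(): hands the job in, once; it reports no verdict.
The state is a dict: "time_s": time; "q": joint angles; "qvel": joint speeds; "joint_efforts": joint torques, N m; "position": TCP position; "tool_rot": TCP orientation; "ft_force": force on the tool from outside, world axes, zero at the start; "wrist_torque": the same for the moment, N m; "grip_width": finger opening in m.
Only numpy, scipy, OpenCV 4.12 (cv2) and the standard library are available. Lean on these libraries where they do the work, as an engineer would, in place of code of your own. Each camera call takes 0.05 s, during which the arm holds its last target.

## Working session

There is one attempt and no reset: what is moved stays moved. The work goes in short steps, Python scripts to look and compute and a tool call to move; the robot and the scene stay as the last step left them, time stands still between calls to the robot, and variables do not carry over. Pictures are saved under pics/ and viewed, and the job is handed in when it is done.

Besides the shell and the picture viewer there is one more tool, called as name(argument=value, ...), one argument or row to a line, values as JSON. servo_tool: Moves the arm, as the interface text tells. Its arguments: {"type":"object","properties":{"rows":{"type":"array","items":{"type":"number"}},"force":{"type":"number"}},"required":["rows"]}

```bash
mkdir -p pics; python3 - <<'E'
from rig import env
import cv2,numpy as np
np.set_printoptions(precision=4,suppress=True)
s=env.observe();print(s['time_s'],s['position'],s['tool_rot'],s['ft_force'],s['grip_width'])
for n in['scene','top','wrist']:
    cv2.imwrite(f'pics/{n}0.png',env.get_image(n)[:,:,::-1]);m=env.camera_model(n)
    print(n,m)
E
```

```text
0.0 [0.1868 0.517  0.2307] [[ 0.9404 -0.0008  0.3399]
 [-0.3399 -0.0012  0.9404]
 [-0.0003 -1.     -0.0014]] [ 0.34    0.414  -0.1888] 0.08594436779240638
scene {'camera_matrix': array([[440.2454,   0.    , 325.3937],
       [  0.    , 440.2454, 201.5985],
       [  0.    ,   0.    ,   1.    ]]), 'R': array([[-0.7856,  0.6187, -0.0084],
       [ 0.4192,  0.5222, -0.7427],
       [-0.4551, -0.587 , -0.6696]]), 't': array([ 0.4785, -0.25  ,  1.3959])}
top {'camera_matrix': array([[385.5589,   0.    , 322.4075],
       [  0.    , 385.5589, 198.2731],
       [  0.    ,   0.    ,   1.    ]]), 'R': array([[ 0.0228, -0.9997,  0.0024],
       [-0.981 , -0.0228, -0.1928],
       [ 0.1928,  0.002 , -0.9812]]), 't': array([-0.0148,  0.6073,  0.6938])}
wrist {'camera_matrix': array([[288.8399,   0.    , 318.181 ],
       [  0.    , 288.8399, 202.7941],
       [  0.    ,   0.    ,   1.    ]]), 'mount': array([[ 0.0011,  0.9596,  0.2812, -0.0705],
       [ 0.0004, -0.2812,  0.9596, -0.1429],
       [ 1.    , -0.0009, -0.0007, -0.0006],
       [ 0.    ,  0.    ,  0.    ,  1.    ]])}
```

View pics/scene0.png

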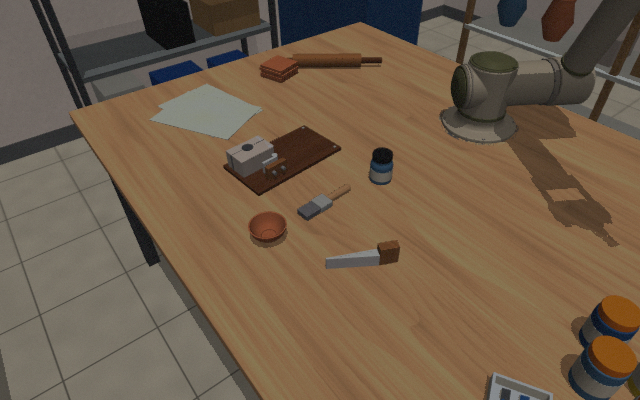

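View pics/top0.png

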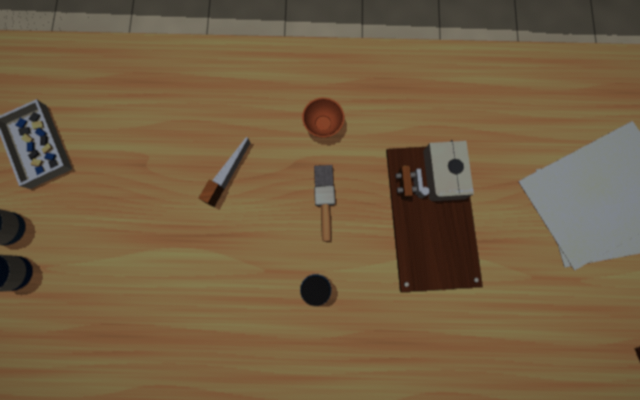

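View pics/wrist0.png

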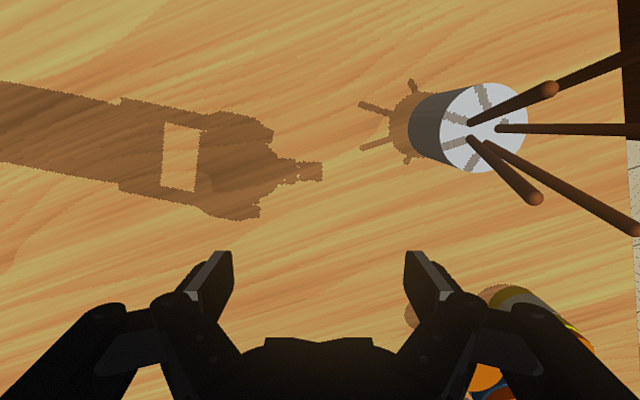

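```bash
python3 - <<'E'
import cv2
a=cv2.imread('pics/top0.png')
cv2.imwrite('pics/tz1.png',cv2.convertScaleAbs(cv2.resize(a[125:215,190:270],None,fx=6.6,fy=6.6,interpolation=cv2.INTER_CUBIC),alpha=1.5))
cv2.imwrite('pics/tz2.png',cv2.convertScaleAbs(cv2.resize(a[135:300,380:490],None,fx=3.6,fy=3.6,interpolation=cv2.INTER_CUBIC),alpha=1.8))
cv2.imwrite('pics/tz3.png',cv2.convertScaleAbs(cv2.resize(a[135:215,380:490],None,fx=7,fy=7,interpolation=cv2.INTER_CUBIC),alpha=1.8))
E
```

```text
(no output)
```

View pics/tz1.png

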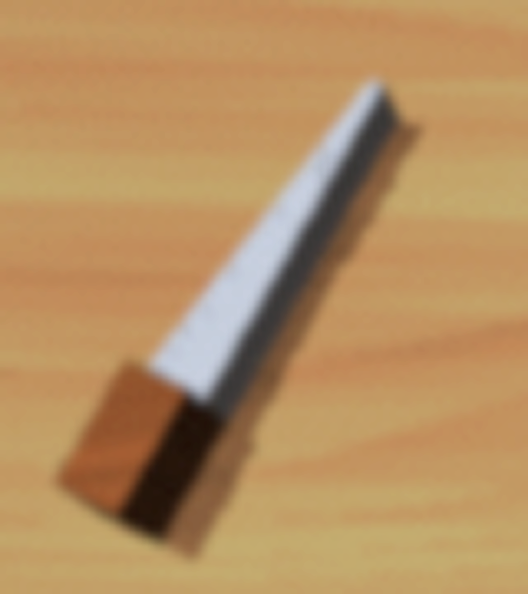

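View pics/tz2.png

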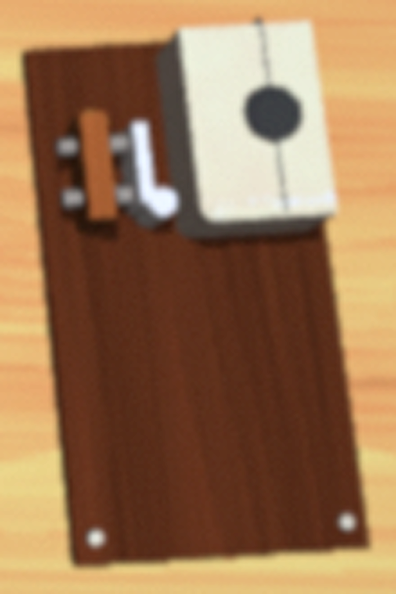

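View pics/tz3.png

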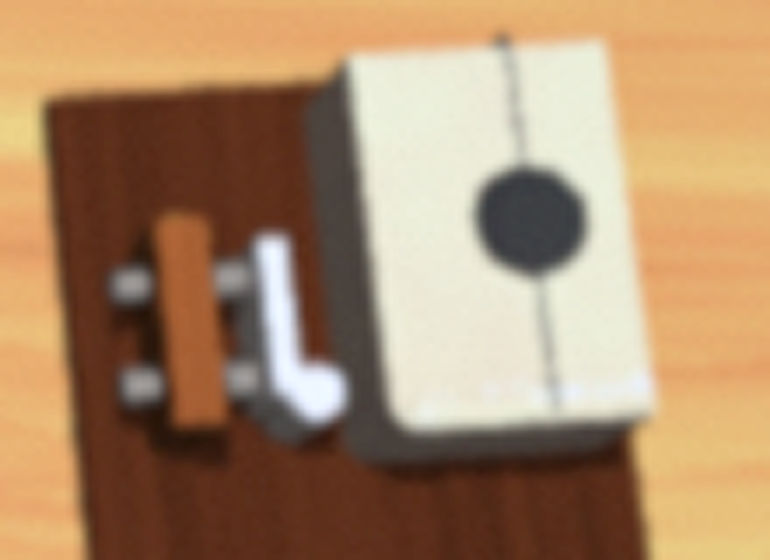

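```bash
cat > h.py <<'E'
import numpy as np,cv2
from scipy.optimize import least_squares
np.set_printoptions(precision=4,suppress=True)
def z(p,f,ox,oy): return [((u+.5)/f-.5+ox,(v+.5)/f-.5+oy) for u,v in p]
def proj(m,X):
    c=np.asarray(X)@m['R'].T+m['t'];p=c@m['camera_matrix'].T;return p[:,:2]/p[:,2:]
def w(pose,P,zz=0):
    x,y,a=pose;c,s=np.cos(a),np.sin(a);P=np.asarray(P,float)/1000
    return np.c_[x+c*P[:,0]-s*P[:,1],y+s*P[:,0]+c*P[:,1],P[:,2]+zz]
def wristmodel(m,s):
    M=m['mount'];Rt=np.array(s['tool_rot']);Rc=Rt@M[:3,:3];tc=np.array(s['position'])+Rt@M[:3,3]
    return dict(camera_matrix=m['camera_matrix'],R=Rc.T,t=-Rc.T@tc)
def fit(obs,x0,zz=0): # obs: list of (model,P,px)
    f=lambda p:np.concatenate([(proj(m,w(p,P,zz))-px).ravel() for m,P,px in obs])
    r=least_squares(f,x0,loss='soft_l1');return r.x,f(r.x).reshape(-1,2)
E
python3 - <<'E'
from h import *
from rig import env
m=env.camera_model('top')
P=[(-22,11,50),(22,11,50),(-22,-11,50),(22,-11,50),(137,-11,32),(137,-7,32),(137,-11,0),(-22,-11,0)]
px=z([(57,478),(133,362),(118,518),(190,400),(386,88),(370,80),(400,122),(163,540)],6.6,190,125)
p,r=fit([(m,P,np.array(px))],[.45,.25,-.5]);print(p,np.degrees(p[2]));print(r)
F=[(0,-74,62),(110,0,62),(110,-74,62)]
px=z([(654,417),(345,60),(605,40)],7,380,135)
p,r=fit([(m,F,np.array(px))],[.5,-.2,0.]);print(p,np.degrees(p[2]));print(r)
pb=z([(75,563),(368,546),(25,50)],3.6,380,135)
# board: backproject at z=12 into fixture frame
def back(m,u,zz):
    d=np.linalg.inv(m['camera_matrix'])@[*u,1];d=m['R'].T@d;c=-m['R'].T@m['t'];return c+d*(zz-c[2])/d[2]
def tofix(X):
    c,s=np.cos(p[2]),np.sin(p[2]);d=X[:2]-p[:2];return np.array([c*d[0]+s*d[1],-s*d[0]+c*d[1]])*1000
for u in pb: X=back(m,u,.012);print(X,tofix(X))
# pad nose centre approx z=46
print(tofix(back(m,z([(318,392)],7,380,135)[0],.046)))
E
```

```text
[ 0.6187  0.2258 -0.4382] -25.105826867465233
[[-0.376   1.2946]
 [-0.8431 -0.5078]
 [ 0.0798  0.1117]
 [ 0.1486 -1.4827]
 [-0.2119 -0.2602]
 [ 0.5282  0.1405]
 [ 0.4301 -0.2915]
 [ 0.1721  1.0773]]
[ 0.6155 -0.2211  0.0856] 4.905223650360614
[[ 0.2151  0.0472]
 [ 0.118  -0.3668]
 [-0.3539  0.3109]]
[ 0.4328 -0.1599  0.012 ] [-176.833    76.5985]
[ 0.4456 -0.3221  0.012 ] [-177.9231  -86.0513]
[ 0.728  -0.1351  0.012 ] [119.3874  76.071 ]
[16.2453 14.5167]
```

servo_tool(
  rows=[1, 0.033, -0.0214, 0, 0, 0, -0.5, 1, 0.033, -0.0214, 0, 0, 0, -0.5, 1, 0.033, -0.0214, 0, 0, 0, -0.5, 1, 0.033, -0.0214, 0, 0, 0, -0.5, 1, 0.033, -0.0214, 0, 0, 0, -0.5, 1, 0.033, -0.0214, 0, 0, 0, -0.5, 1, 0.033, -0.0214, 0, 0, 0, -0.5, 1, 0.033, -0.0214, 0, 0, 0, -0.5, 1, 0.033, -0.0214, 0, 0, 0, -0.5, 1, 0.033, -0.0214, 0, 0, 0, -0.5],
)

```text
time_s: 0.98
position: [0.5183, 0.3018, 0.2311]
tool_rot: [[0.907, -0.0, 0.421], [-0.421, -0.0, 0.907], [-0.0, -1.0, -0.0]]
ft_force: [-0.4, 0.4, -0.6]
grip_width: 0.0854
```

servo_tool(
  rows=[1, 0.033, -0.0214, -0.01, 0, 0, 0, 1, 0.033, -0.0214, -0.01, 0, 0, 0, 1, 0.033, -0.0214, -0.01, 0, 0, 0, 1, 0.033, -0.0214, -0.01, 0, 0, 0, 1, 0.033, -0.0214, -0.01, 0, 0, 0, 1, 0, 0, 0, 0, 0, 0, 1, 0, 0, 0, 0, 0, 0],
)

```text
time_s: 1.57
position: [0.6827, 0.1945, 0.1789]
tool_rot: [[0.906, -0.003, 0.423], [-0.423, -0.0, 0.906], [-0.003, -1.0, -0.002]]
ft_force: [-1.0, 0.8, 0.0]
grip_width: 0.0852
```

```bash
python3 - <<'E'
from h import *
from rig import env
s=env.observe();print(s['time_s'],s['position'],s['qvel'],s['ft_force'])
a=env.get_image('wrist')[:,:,::-1];cv2.imwrite('pics/w1.png',a)
import pickle;pickle.dump(s,open('s1.pkl','wb'))
E
```

```text
1.5667 [0.6827 0.1945 0.1789] [ 2.7663 -3.1181  1.2722  0.4605 -0.0556  0.4953] [-0.9754  0.8283  0.0498]
```

View pics/w1.png

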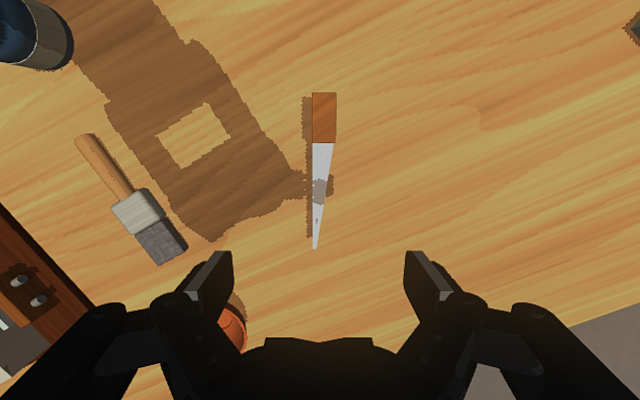

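```bash
python3 - <<'E'
import cv2
a=cv2.imread('pics/w1.png')
cv2.imwrite('pics/wz1.png',cv2.resize(a[85:150,285:355],None,fx=8,fy=8,interpolation=cv2.INTER_CUBIC))
cv2.imwrite('pics/wz2.png',cv2.resize(a[200:255,285:355],None,fx=8,fy=8,interpolation=cv2.INTER_CUBIC))
E
```

```text
(no output)
```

View pics/wz1.png

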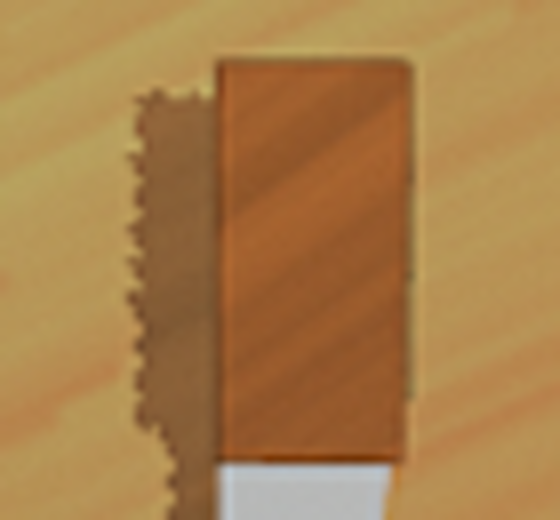

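View pics/wz2.png

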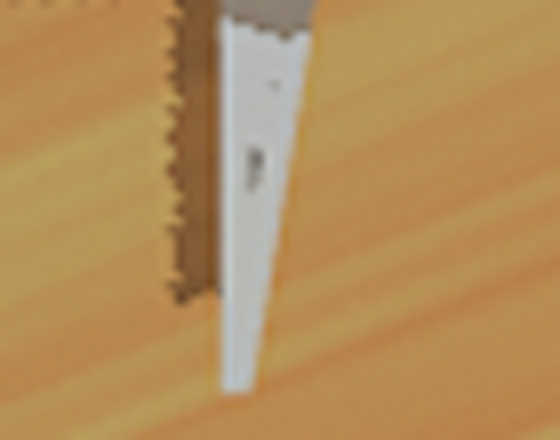

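```bash
python3 - <<'E'
from h import *
from rig import env
import pickle
s=pickle.load(open('s1.pkl','rb'));m=wristmodel(env.camera_model('wrist'),s);mt=env.camera_model('top')
P=[(-22,-11,50),(-22,11,50),(22,-11,50),(22,11,50),(137,-11,32),(137,-7,32)]
px=z([(217,60),(410,60),(218,458),(404,460)],8,285,85)+z([(220,393),(254,393)],8,285,200)
p,r=fit([(m,P,np.array(px))],[.6187,.2258,-.438]);print(p,np.degrees(p[2]));print(r)
g=p
R=s['tool_rot'];print(s['position'],np.degrees(np.arctan2(R[1,0],R[0,0])))
E
```

```text
[ 0.62    0.2282 -0.4396] -25.189532243812184
[[-0.401  -0.2388]
 [ 0.4055 -0.1943]
 [-0.2971  0.7907]
 [ 0.2405  0.589 ]
 [ 0.3316 -0.4772]
 [-0.2677 -0.4679]]
[0.6827 0.1945 0.1789] -25.022166985473813
```

servo_tool(
  rows=[1, -0.031, 0.0161, -0.005, 0, 0, 0, 1, -0.0308, 0.0161, -0.015, 0, 0, 0, 1, 0, 0, -0.035, 0, 0, 0, 1, 0, 0, -0.035, 0, 0, 0, 1, 0, 0, -0.03, 0, 0, 0, 1, 0, 0, -0.02, 0, 0, 0, 1, 0, 0, -0.015, 0, 0, 0, 1, 0, 0, -0.01, 0, 0, 0, 1, 0, 0, 0, 0, 0, 0, 1, 0, 0, 0, 0, 0, 0],
)

```text
time_s: 2.45
position: [0.62, 0.2291, 0.0172]
tool_rot: [[0.908, 0.001, 0.42], [-0.42, 0.0, 0.908], [0.001, -1.0, 0.001]]
ft_force: [0.5, -0.4, 1.3]
grip_width: 0.085
```

servo_tool(
  rows=[0, 0, 0, 0, 0, 0, 0, 0, 0, 0, -0.001, 0, 0, 0, 0, 0, 0, 0, 0, 0, 0, 0, 0, 0, 0, 0, 0, 0, 0, 0, 0, 0, 0, 0, 0, 0, 0, 0, 0, 0, 0, 0, 0, 0, 0, 0, 0, 0, 0, 0, 0, 0, 0, 0, 0, 0],
  force=50,
)

```text
time_s: 3.12
position: [0.6203, 0.2284, 0.0157]
tool_rot: [[0.907, 0.001, 0.421], [-0.421, 0.0, 0.907], [0.001, -1.0, 0.0]]
ft_force: [-0.6, -0.3, 3.6]
grip_width: 0.0218
```

servo_tool(
  rows=[0, 0, 0, 0.01, 0, 0, 0, 0, 0, 0, 0.025, 0, 0, 0, 0, 0, 0, 0.035, 0, 0, 0, 0, 0, 0, 0.035, 0, 0, 0, 0, 0, -0.02, 0.032, 0, 0, 1.5, 0, 0, -0.03, 0.025, 0, 0, 3, 0, 0.008, -0.035, 0.015, 0, 0, 3, 0, 0.008, -0.038, 0.008, 0, 0, 3, 0, 0.008, -0.04, 0, 0, 0, 3, 0, 0.008, -0.04, 0, 0, 0, 3],
)

```text
time_s: 3.95
position: [0.6521, 0.0238, 0.2015]
tool_rot: [[0.99, 0.001, 0.142], [-0.142, -0.0, 0.99], [0.001, -1.0, 0.0]]
ft_force: [0.2, 0.1, -2.5]
grip_width: 0.0212
```

servo_tool(
  rows=[0, 0.006, -0.04, 0, 0, 0, 3, 0, 0.006, -0.04, 0, 0, 0, 3, 0, 0.006, -0.04, 0, 0, 0, 3, 0, 0.005, -0.04, 0, 0, 0, 3, 0, 0.005, -0.035, 0, 0, 0, 3, 0, 0, -0.03, 0, 0, 0, 1.6, 0, 0, -0.02, 0, 0, 0, 0, 0, 0, 0, 0, 0, 0, 0, 0, 0, 0, 0, 0, 0, 0, 0, 0, 0, 0, 0, 0, 0],
)

```text
time_s: 4.78
position: [0.68, -0.2187, 0.2004]
tool_rot: [[0.99, -0.0, -0.144], [0.144, 0.001, 0.99], [-0.0, -1.0, 0.001]]
ft_force: [0.2, 1.2, -1.9]
grip_width: 0.0214
```

```bash
python3 - <<'E'
from h import *
from rig import env
s=env.observe();print(s['time_s'],s['position'],s['ft_force'])
a=env.get_image('wrist')[:,:,::-1];cv2.imwrite('pics/w2.png',a)
import pickle;pickle.dump(s,open('s2.pkl','wb'))
E
```

```text
4.7833 [ 0.68   -0.2187  0.2004] [ 0.1735  1.2206 -1.91  ]
```

View pics/w2.png

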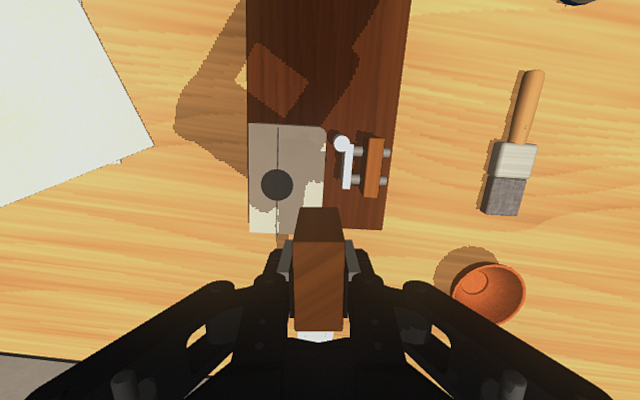

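```bash
python3 - <<'E'
import cv2
a=cv2.imread('pics/w2.png')
cv2.imwrite('pics/wz3.png',cv2.resize(a[110:245,235:395],None,fx=4.4,fy=4.4,interpolation=cv2.INTER_CUBIC))
cv2.imwrite('pics/wz4.png',cv2.resize(a[110:200,295:395],None,fx=6.6,fy=6.6,interpolation=cv2.INTER_CUBIC))
E
```

```text
(no output)
```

View pics/wz3.png

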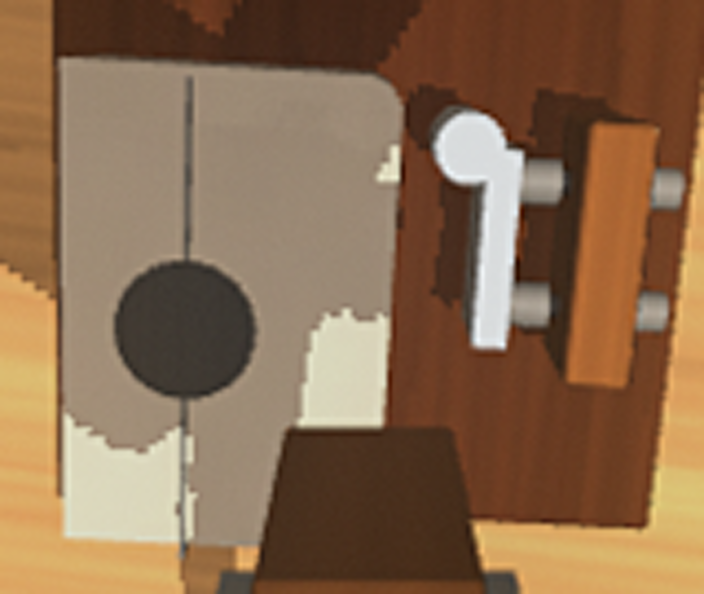

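View pics/wz4.png

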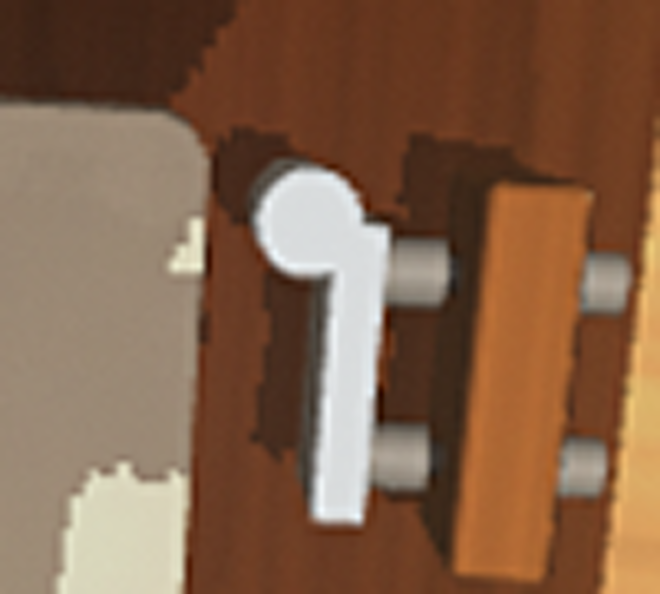

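```bash
python3 - <<'E'
from h import *
from rig import env
import pickle
s=pickle.load(open('s2.pkl','rb'));m=wristmodel(env.camera_model('wrist'),s)
def back(u,zz):
    d=np.linalg.inv(m['camera_matrix'])@[*u,1];d=m['R'].T@d;c=-m['R'].T@m['t'];return (c+d*(zz-c[2])/d[2])
def tf(p,X):
    c,s_=np.cos(p[2]),np.sin(p[2]);d=X[:2]-p[:2];return np.array([c*d[0]+s_*d[1],-s_*d[0]+c*d[1]])*1000
pts=z([(58,58),(403,130),(386,425),(370,73),(64,540)],4.4,235,110)
W=[back(u,.062) for u in pts]
def f(p):
    q=[tf(p,X) for X in W]
    return [q[0][0],q[0][1]+74,q[1][1],q[2][1],q[3][0],q[4][0]-110,q[4][1]+74]
r=least_squares(f,[.6155,-.2211,.0856]);p=r.x;print(p,np.degrees(p[2]),np.array(r.fun))
n=z([(309,222),(255,222),(363,222)],6.6,295,110)
for u in n: print('nose',tf(p,back(u,.046)))
print('bracket',[tf(p,back(u,.052)) for u in z([(490,185),(545,580)],6.6,295,110)])
# held gauge block
R=s['tool_rot'];print(s['position'],np.degrees(np.arctan2(R[1,0],R[0,0])))
E
```

```text
[ 0.6167 -0.2209  0.0914] 5.238680516835017 [-0.0956 -0.1078  0.3038  0.3375 -0.4354  0.5309 -0.5335]
nose [15.3943 16.3707]
nose [15.8209  8.1058]
nose [14.9677 24.6356]
bracket [array([ 8.1225, 42.4709]), array([68.5737, 57.3208])]
[ 0.68   -0.2187  0.2004] 8.254058515222216
```

servo_tool(
  rows=[0, -0.032, -0.0006, 0, 0, 0, -0.6, 0, -0.032, -0.0006, 0, 0, 0, -0.6, 0, -0.032, -0.0006, 0, 0, 0, -0.6, 0, -0.032, -0.0006, 0, 0, 0, -0.6, 0, -0.032, -0.0006, 0, 0, 0, -0.6, 0, -0.032, -0.0005, 0, 0, 0, -0.15, 0, -0.0318, -0.0005, -0.02, 0, 0, 0, 0, 0, 0, -0.04, 0, 0, 0, 0, 0, 0, -0.04, 0, 0, 0, 0, 0, 0, -0.035, 0, 0, 0],
)

```text
time_s: 5.67
position: [0.456, -0.2224, 0.0646]
tool_rot: [[0.996, 0.001, -0.09], [0.09, -0.001, 0.996], [0.001, -1.0, -0.001]]
ft_force: [0.8, -0.8, -1.8]
grip_width: 0.0212
```

servo_tool(
  rows=[0, 0, 0, -0.02, 0, 0, 0, 0, 0, 0, 0, 0, 0, 0, 0, 0, 0, 0, 0, 0, 0],
)

```text
time_s: 5.92
position: [0.4566, -0.2228, 0.0456]
tool_rot: [[0.996, -0.001, -0.09], [0.09, 0.001, 0.996], [-0.001, -1.0, 0.001]]
ft_force: [0.4, 0.1, -0.3]
grip_width: 0.0216
```

```bash
python3 - <<'E'
from h import *
from rig import env
s=env.observe();R=s['tool_rot'];print(s['time_s'],s['position'],s['ft_force'],np.degrees(np.arctan2(R[1,0],R[0,0])))
a=env.get_image('top')[:,:,::-1];cv2.imwrite('pics/t3.png',cv2.convertScaleAbs(cv2.resize(a[130:310,370:500],None,fx=3.3,fy=3.3,interpolation=cv2.INTER_CUBIC),alpha=1.7))
b=env.get_image('scene')[:,:,::-1];cv2.imwrite('pics/s3.png',cv2.convertScaleAbs(cv2.resize(b[100:220,200:380],None,fx=4.4,fy=4.4,interpolation=cv2.INTER_CUBIC),alpha=1.7))
E
```

```text
5.9167 [ 0.4566 -0.2228  0.0456] [ 0.4118  0.0791 -0.3148] 5.153406807169924
```

View pics/t3.png

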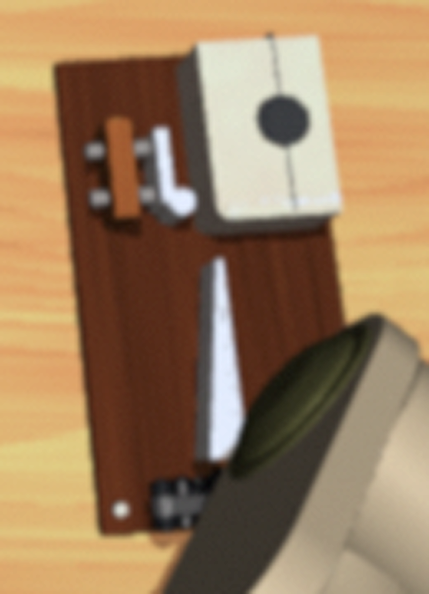

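View pics/s3.png

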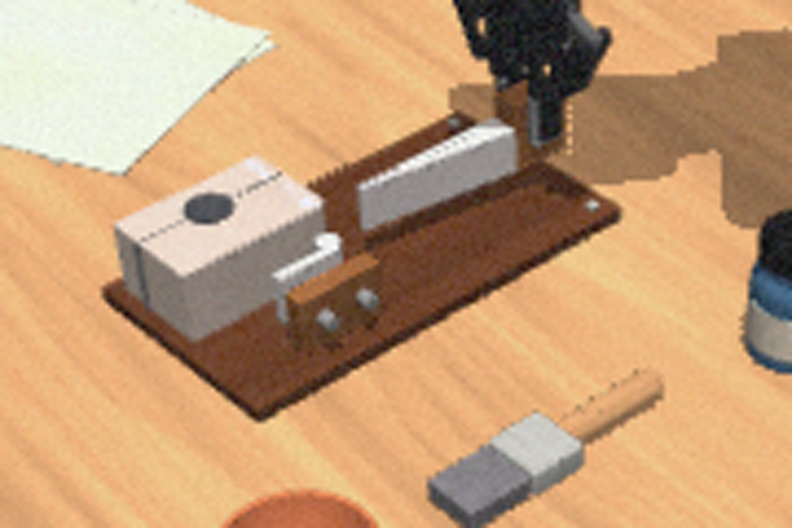

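```bash
python3 - <<'E'
from h import *
from rig import env
a=env.get_image('top')[:,:,::-1];cv2.imwrite('pics/t4raw.png',a)
cv2.imwrite('pics/t4.png',cv2.convertScaleAbs(cv2.resize(a[135:275,415:455],None,fx=8,fy=4.2,interpolation=cv2.INTER_CUBIC),alpha=1.7))
g=cv2.cvtColor(a,cv2.COLOR_BGR2GRAY).astype(float)
for r in list(range(146,196,4))+list(range(208,262,4)):
    row=g[r,415:455]; print(r,' '.join('%3d'%v for v in row))
E
```

```text
146  88  90  90  89  88  86  82  75  75  75  72  64  55  49  71 108 128 133 133 132 131 132 132 132 132 132 131 132 132 131 131 131 131 131 131 131 128 119 113 124
150  33  34  34  34  33  32  31  32  36  37  39  40  39  41  57  91 122 133 133 132 133 133 133 133 132 133 133 133 133 132 131 131 131 131 130 130 129 120 111 119
154  33  32  34  34  33  31  32  32  33  37  40  39  39  39  44  71 108 128 133 133 133 132 132 132 132 132 132 131 131 131 131 132 131 131 130 130 130 128 117 112
158  33  33  34  34  33  32  32  32  34  37  39  39  39  40  40  54  88 119 132 132 131 131 132 132 131 131 131 131 132 131 131 131 132 131 131 128 123 112 100  90
162  34  33  34  34  33  33  32  32  33  34  37  38  39  39  39  44  72 110 129 131 132 131 132 132 132 133 131 132 132 131 132 131 118  86  52  37  34  34  36  35
166  34  33  32  34  35  32  32  32  33  34  37  38  39  39  38  40  55  90 120 132 131 131 132 131 132 132 133 133 132 132 131 125  99  62  37  35  34  35  36  36
170  47  80 118 132 131 112  70  38  32  34  36  37  39  38  40  38  44  74 112 129 131 132 132 131 132 132 132 132 
[... 2627 characters left out ...]
  37  31  31  32  32  32  31  28  25  19  14
248  31  31  30  32  32  33  33  31  30  32  33  34  34  34  32  36  41  44  49  74 111 133 138 138 138 138 136 123  87  49  32  31  31  29  22  17  15  14  13  13
252  30  30  31  30  31  31  32  32  32  32  33  33  35  35  34  37  42  44  51  84 123 137 138 138 137 137 135 130 108  65  33  23  17  14  14  14  15  14  18  20
256  31  32  31  31  31  32  31  32  32  32  34  34  34  35  36  40  42  44  49  81 122 138 139 138 138 138 137 134 116  76  34  16  13  15  16  17  22  23  24  24
260  30  31  31  31  31  31  31  32  32  32  34  33  34  35  37  40  43  45  56  89 125 138 138 137 138 138 136 116  71  27  14  15  16  19  20  22  22  24  26  28
```

View pics/t4.png

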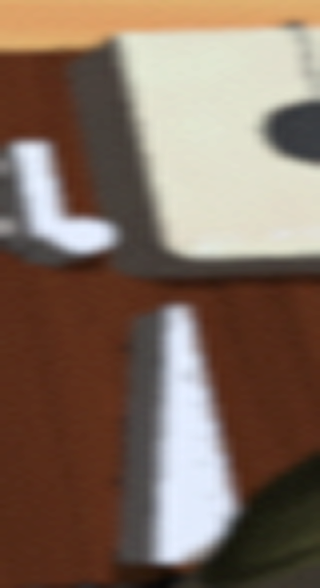

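servo_tool(
  rows=[0, -0.0003, 0.003, 0, 0, 0, 0, 0, 0, 0, -0.006, 0, 0, 0, 0, 0, 0, -0.006, 0, 0, 0, 0, 0, 0, -0.003, 0, 0, 0, 0, 0, 0, 0, 0, 0, 0, 0, 0, 0, 0, 0, 0, 0],
)

```text
time_s: 6.57
position: [0.4559, -0.2205, 0.03]
tool_rot: [[0.996, -0.0, -0.088], [0.088, 0.0, 0.996], [-0.0, -1.0, 0.0]]
ft_force: [0.2, 0.5, -1.3]
grip_width: 0.0211
```

servo_tool(
  rows=[0, 0, 0, -0.001, 0, 0, 0, 0, 0, 0, 0, 0, 0, 0],
)

```text
time_s: 6.73
position: [0.456, -0.2206, 0.0293]
tool_rot: [[0.996, 0.0, -0.088], [0.088, -0.0, 0.996], [0.0, -1.0, -0.0]]
ft_force: [0.6, -0.4, -1.5]
grip_width: 0.0213
```

servo_tool(
  rows=[0, 0, 0, -0.0007, 0, 0, 0, 0, 0, 0, 0, 0, 0, 0],
)

```text
time_s: 6.9
position: [0.456, -0.2206, 0.0286]
tool_rot: [[0.996, 0.0, -0.089], [0.089, -0.0, 0.996], [0.0, -1.0, -0.0]]
ft_force: [-0.6, 0.3, -1.4]
grip_width: 0.0213
```

servo_tool(
  rows=[0, 0, 0.0005, -0.0007, 0, 0, 0, 0, 0, 0, 0, 0, 0, 0],
)

```text
time_s: 7.07
position: [0.456, -0.22, 0.0279]
tool_rot: [[0.996, -0.0, -0.089], [0.089, 0.0, 0.996], [-0.0, -1.0, 0.0]]
ft_force: [-0.0, -0.1, -2.0]
grip_width: 0.0216
```

servo_tool(
  rows=[0, 0, 0, -0.0005, 0, 0, 0, 0, 0, 0, 0, 0, 0, 0],
)

```text
time_s: 7.23
position: [0.456, -0.22, 0.0277]
tool_rot: [[0.996, 0.0, -0.089], [0.089, -0.0, 0.996], [0.0, -1.0, -0.0]]
ft_force: [-1.0, 1.0, 2.8]
grip_width: 0.0215
```

```bash
python3 - <<'E'
from h import *
from rig import env
s=env.observe();print(s['time_s'],s['position'],s['ft_force'],s['wrist_torque'])
a=env.get_image('top')[:,:,::-1]
cv2.imwrite('pics/t5.png',a)
g=cv2.cvtColor(a,cv2.COLOR_BGR2GRAY).astype(float)
def edge(r,c0,c1,rising):
    row=g[r,c0:c1];d=row-85
    for i in range(len(d)-1):
        if (d[i]<0<=d[i+1]) if rising else (d[i]>=0>d[i+1]): return c0+i+d[i]/(d[i]-d[i+1])
M=np.array([(r,edge(r,427,445,True)) for r in range(150,191,2)])
B=np.array([(r,edge(r,433,450,False)) for r in range(214,244,2)])
pm=np.polyfit(M[:,0],M[:,1],1);pb=np.polyfit(B[:,0],B[:,1],1);print(pm,pb,np.std(np.polyval(pm,M[:,0])-M[:,1]),np.std(np.polyval(pb,B[:,0])-B[:,1]))
m=env.camera_model('top')
def back(u,zz):
    d=np.linalg.inv(m['camera_matrix'])@[*u,1];d=m['R'].T@d;c=-m['R'].T@m['t'];return (c+d*(zz-c[2])/d[2])
def L(p,r,zz): return back((np.polyval(p,r),r),zz)
A,A2=L(pm,150,.062),L(pm,190,.062);C,C2=L(pb,214,.044),L(pb,240,.044)
am=np.arctan2(*(A-A2)[[1,0]]);ab=np.arctan2(*(C-C2)[[1,0]]);print(np.degrees([am,ab]))
n=np.array([-np.sin(am),np.cos(am)])
print('y offsets mm of blade straight face',1000*(C[:2]-A[:2])@n,1000*(C2[:2]-A[:2])@n)
E
```

```text
7.2333 [ 0.456  -0.22    0.0277] [-1.0467  0.9638  2.8434] [ 0.1898  0.1925 -0.0456]
[  0.1232 411.3869] [  0.1209 408.0134] 0.04843464300774775 0.04786861012357912
[4.979  4.9577]
y offsets mm of blade straight face 1.9923958630384213 2.0115129344485503
```

servo_tool(
  rows=[0, 0.005, 0.0004, 0.0002, 0, 0, 0, 0, 0.005, 0.0004, 0, 0, 0, 0, 0, 0.005, 0.0005, 0, 0, 0, 0, 0, 0.005, 0.0004, 0, 0, 0, 0, 0, 0.005, 0.0004, 0, 0, 0, 0, 0, 0, 0, 0, 0, 0, 0],
)

```text
time_s: 7.78
position: [0.4824, -0.218, 0.0277]
tool_rot: [[0.996, 0.002, -0.089], [0.089, -0.001, 0.996], [0.001, -1.0, -0.001]]
ft_force: [1.6, 0.5, 1.9]
grip_width: 0.0213
```

servo_tool(
  rows=[0, 0.005, 0.0004, 0, 0, 0, 0, 0, 0.005, 0.0005, 0, 0, 0, 0, 0, 0.005, 0.0004, 0, 0, 0, 0, 0, 0.005, 0.0004, 0, 0, 0, 0, 0, 0, 0, 0, 0, 0, 0, 0, 0, 0, 0, 0, 0, 0],
)

```text
time_s: 8.28
position: [0.5019, -0.2163, 0.0277]
tool_rot: [[0.996, 0.002, -0.089], [0.089, -0.001, 0.996], [0.002, -1.0, -0.001]]
ft_force: [2.7, -0.5, 1.7]
grip_width: 0.0212
```

servo_tool(
  rows=[0, 0.0001, -0.001, 0, 0, 0, 0, 0, 0, 0, 0, 0, 0, 0, 0, 0, 0, 0, 0, 0, 0],
)

```text
time_s: 8.53
position: [0.5013, -0.2173, 0.0277]
tool_rot: [[0.996, 0.001, -0.088], [0.088, -0.0, 0.996], [0.001, -1.0, -0.0]]
ft_force: [2.2, 1.5, 3.0]
grip_width: 0.0212
```

servo_tool(
  rows=[0, 0.0001, -0.0006, 0, 0, 0, 0, 0, 0, 0, 0, 0, 0, 0, 0, 0, 0, 0, 0, 0, 0],
)

```text
time_s: 8.78
position: [0.5012, -0.2178, 0.0277]
tool_rot: [[0.996, -0.0, -0.089], [0.089, 0.0, 0.996], [-0.0, -1.0, 0.0]]
ft_force: [0.8, 2.7, 4.9]
grip_width: 0.0215
```

servo_tool(
  rows=[0, 0, -0.0004, 0, 0, 0, 0, 0, 0, 0, 0, 0, 0, 0, 0, 0, 0, 0, 0, 0, 0],
)

```text
time_s: 9.03
position: [0.5011, -0.2181, 0.0277]
tool_rot: [[0.996, -0.0, -0.089], [0.089, 0.0, 0.996], [-0.0, -1.0, 0.0]]
ft_force: [1.1, 2.8, 5.8]
grip_width: 0.0214
```

```bash
python3 - <<'E'
from h import *
from rig import env
s=env.observe();print(s['time_s'],s['position'],s['ft_force'],s['wrist_torque'])
E
```

```text
9.0333 [ 0.5011 -0.2181  0.0277] [1.1311 2.8251 5.7821] [ 0.4197 -0.1606  0.0082]
```

servo_tool(
  rows=[0, 0, 0, 0.0004, 0, 0, 0, 0, 0, -0.0004, 0, 0, 0, 0, 0, 0, 0, 0, 0, 0, 0],
)

```text
time_s: 9.28
position: [0.5008, -0.2186, 0.0277]
tool_rot: [[0.996, -0.001, -0.089], [0.089, 0.001, 0.996], [-0.001, -1.0, 0.001]]
ft_force: [-0.5, 1.2, 0.8]
grip_width: 0.021
```

```bash
cat > st.py <<'E'
from h import *
from rig import env
s=env.observe();R=s['tool_rot'];a=np.radians(4.97);n=np.array([np.cos(a),np.sin(a)]);F=s['ft_force'];d=s['position'][:2]-np.array([.6167,-.2209])
print('t%.2f'%s['time_s'],s['position'],'F',F,'along %.2f lat %.2f'%(F[:2]@n,F[1]*n[0]-F[0]*n[1]),'T',s['wrist_torque'],'fix',1000*d@n,1000*(d[1]*n[0]-d[0]*n[1]),'yaw',np.degrees(np.arctan2(R[1,0],R[0,0])),s['grip_width'])
E
python3 st.py
```

```text
t9.28 [ 0.5008 -0.2186  0.0277] F [-0.4571  1.2289  0.7887] along -0.35 lat 1.26 T [ 0.1711 -0.0271  0.1243] fix -115.2310441028564 12.34284720448659 yaw 5.078745639721466 0.020985176178445843
```

servo_tool(
  rows=[0, 0.004, 0.0004, 0, 0, 0, 0, 0, 0.004, 0.0003, 0, 0, 0, 0, 0, 0.004, 0.0004, 0, 0, 0, 0, 0, 0, 0, 0, 0, 0, 0, 0, 0, 0, 0, 0, 0, 0],
)

```text
time_s: 9.7
position: [0.5135, -0.2175, 0.0278]
tool_rot: [[0.996, -0.0, -0.089], [0.089, 0.0, 0.996], [-0.0, -1.0, 0.0]]
ft_force: [0.0, 0.2, -1.3]
grip_width: 0.0215
```

```bash
python3 st.py
```

```text
t9.70 [ 0.5135 -0.2175  0.0278] F [ 0.0053  0.1735 -1.314 ] along 0.02 lat 0.17 T [ 0.0032 -0.0347  0.0076] fix -102.56351772496203 12.3597772783889 yaw 5.102315606583228 0.021459718898680157
```

servo_tool(
  rows=[0, 0, -0.0004, -0.0002, 0, 0, 0, 0, 0.003, 0.0002, 0, 0, 0, 0, 0, 0.003, 0.0003, 0, 0, 0, 0, 0, 0, 0, 0, 0, 0, 0, 0, 0, 0, 0, 0, 0, 0],
)

```text
time_s: 10.12
position: [0.5194, -0.2174, 0.0277]
tool_rot: [[0.996, 0.0, -0.089], [0.089, -0.0, 0.996], [0.0, -1.0, -0.0]]
ft_force: [0.3, -0.2, -1.0]
grip_width: 0.0215
```

```bash
python3 st.py
```

```text
t10.12 [ 0.5194 -0.2174  0.0277] F [ 0.2984 -0.2475 -1.0412] along 0.28 lat -0.27 T [ 0.0867 -0.1178  0.0199] fix -96.63847641119986 11.89175741602383 yaw 5.0881981886209635 0.021451084863748793
```

servo_tool(
  rows=[0, 0, -0.0004, -0.0001, 0, 0, 0, 0, 0, 0, 0, 0, 0, 0, 0, 0, 0, 0, 0, 0, 0],
)

```text
time_s: 10.37
position: [0.5193, -0.2177, 0.0277]
tool_rot: [[0.996, 0.0, -0.089], [0.089, 0.0, 0.996], [0.0, -1.0, 0.0]]
ft_force: [1.1, 1.3, -1.6]
grip_width: 0.0212
```

```bash
python3 st.py
```

```text
t10.37 [ 0.5193 -0.2177  0.0277] F [ 1.0992  1.3097 -1.5862] along 1.21 lat 1.21 T [ 0.3634 -0.1318  0.2386] fix -96.79919798162851 11.659328442584291 yaw 5.095322869677728 0.021170296009625018
```

servo_tool(
  rows=[0, 0, -0.0004, 0, 0, 0, 0, 0, 0, 0, 0, 0, 0, 0, 0, 0, 0, 0, 0, 0, 0],
)

```text
time_s: 10.62
position: [0.5192, -0.2179, 0.0277]
tool_rot: [[0.996, -0.0, -0.089], [0.089, 0.001, 0.996], [-0.0, -1.0, 0.001]]
ft_force: [1.5, 5.2, 0.7]
grip_width: 0.0214
```

```bash
python3 st.py
```

```text
t10.62 [ 0.5192 -0.2179  0.0277] F [1.4575 5.2204 0.6557] along 1.90 lat 5.07 T [ 0.7647 -0.2549  0.4024] fix -96.87584953215485 11.44085502117277 yaw 5.101599181691368 0.021398520213462863
```

servo_tool(
  rows=[0, 0, 0.0003, 0, 0, 0, 0, 0, 0.002, 0.0002, 0, 0, 0, 0, 0, 0.002, 0.0002, 0, 0, 0, 0, 0, 0, 0, 0, 0, 0, 0, 0, 0, 0, 0, 0, 0, 0],
)

```text
time_s: 11.03
position: [0.5231, -0.2174, 0.0277]
tool_rot: [[0.996, -0.0, -0.089], [0.089, 0.0, 0.996], [-0.0, -1.0, 0.0]]
ft_force: [-2.7, 4.2, 2.2]
grip_width: 0.0218
```

```bash
python3 st.py
```

```text
t11.03 [ 0.5231 -0.2174  0.0277] F [-2.7105  4.152   2.1633] along -2.34 lat 4.37 T [0.6648 0.3415 0.4202] fix -92.93537144745922 11.578991297054484 yaw 5.083396546312364 0.021769627152972218
```

servo_tool(
  rows=[0, 0, 0.0004, 0.0001, 0, 0, 0, 0, 0.002, 0.0002, 0, 0, 0, 0, 0, 0, 0, 0, 0, 0, 0, 0, 0, 0, 0, 0, 0, 0],
)

```text
time_s: 11.37
position: [0.5253, -0.2171, 0.0277]
tool_rot: [[0.996, -0.0, -0.088], [0.088, -0.0, 0.996], [-0.0, -1.0, -0.0]]
ft_force: [-2.3, 2.3, -0.4]
grip_width: 0.0214
```

```bash
python3 st.py
```

```text
t11.37 [ 0.5253 -0.2171  0.0277] F [-2.3322  2.3303 -0.4467] along -2.12 lat 2.52 T [0.3079 0.3516 0.1765] fix -90.75973606869229 11.74465548638711 yaw 5.06964413286959 0.021433893219616144
```

servo_tool(
  rows=[0, 0.002, 0.0002, 0, 0, 0, 0, 0, 0, 0, 0, 0, 0, 0, 0, 0, 0, 0, 0, 0, 0],
)

```text
time_s: 11.62
position: [0.5272, -0.2168, 0.0277]
tool_rot: [[0.996, -0.0, -0.088], [0.088, -0.0, 0.996], [-0.0, -1.0, -0.0]]
ft_force: [-4.1, 1.9, -1.4]
grip_width: 0.0214
```

```bash
python3 st.py
```

```text
t11.62 [ 0.5272 -0.2168  0.0277] F [-4.0582  1.9306 -1.3891] along -3.88 lat 2.27 T [0.2676 0.4658 0.1727] fix -88.81314755665367 11.802738680234421 yaw 5.072538169283329 0.02140345104553625
```

servo_tool(
  rows=[0, 0.002, 0.0002, 0, 0, 0, 0, 0, 0, 0, 0, 0, 0, 0, 0, 0, 0, 0, 0, 0, 0],
)

```text
time_s: 11.87
position: [0.529, -0.2166, 0.0277]
tool_rot: [[0.996, -0.001, -0.088], [0.088, 0.0, 0.996], [-0.001, -1.0, 0.0]]
ft_force: [-5.7, 2.4, 0.7]
grip_width: 0.0214
```

```bash
python3 st.py
```

```text
t11.87 [ 0.529  -0.2166  0.0277] F [-5.7422  2.4393  0.6708] along -5.51 lat 2.93 T [0.1611 0.6907 0.0888] fix -86.96283211164696 11.854874467088747 yaw 5.072550727195365 0.021357731097839665
```

servo_tool(
  rows=[0, 0.002, 0.0002, 0, 0, 0, 0, 0, 0, 0, 0, 0, 0, 0, 0, 0, 0, 0, 0, 0, 0],
)

```text
time_s: 12.12
position: [0.5308, -0.2164, 0.0278]
tool_rot: [[0.996, -0.001, -0.088], [0.088, 0.0, 0.996], [-0.001, -1.0, 0.0]]
ft_force: [-6.7, 0.5, 0.8]
grip_width: 0.0213
```

```bash
python3 st.py
```

```text
t12.12 [ 0.5308 -0.2164  0.0278] F [-6.6703  0.468   0.7942] along -6.60 lat 1.04 T [0.0936 0.7952 0.0893] fix -85.16050793509386 11.88788067646597 yaw 5.072205772192587 0.02133322206063776
```

servo_tool(
  rows=[0, 0.002, 0.0002, 0, 0, 0, 0, 0, 0, 0, 0, 0, 0, 0, 0, 0, 0, 0, 0, 0, 0],
)

```text
time_s: 12.37
position: [0.5326, -0.2163, 0.0277]
tool_rot: [[0.996, -0.002, -0.088], [0.088, 0.0, 0.996], [-0.002, -1.0, 0.0]]
ft_force: [-7.9, 0.5, 1.9]
grip_width: 0.0215
```

```bash
python3 st.py; python3 - <<'E'
from rig import env
import cv2
for n in('top','scene'): cv2.imwrite(f'pics/{n}6.png',env.get_image(n)[:,:,::-1])
a=cv2.imread('pics/top6.png');b=cv2.imread('pics/top0.png')
f=lambda a:cv2.convertScaleAbs(cv2.resize(a[150:220,390:450],None,fx=6,fy=6,interpolation=cv2.INTER_CUBIC),alpha=1.8)
cv2.imwrite('pics/t6.png',cv2.hconcat([f(b),f(a)]))
E
```

```text
t12.37 [ 0.5326 -0.2163  0.0277] F [-7.8621  0.4831  1.9327] along -7.79 lat 1.16 T [0.0307 1.0292 0.091 ] fix -83.42708820951474 11.910261568020987 yaw 5.069975377596842 0.021495480849971976
```

View pics/t6.png

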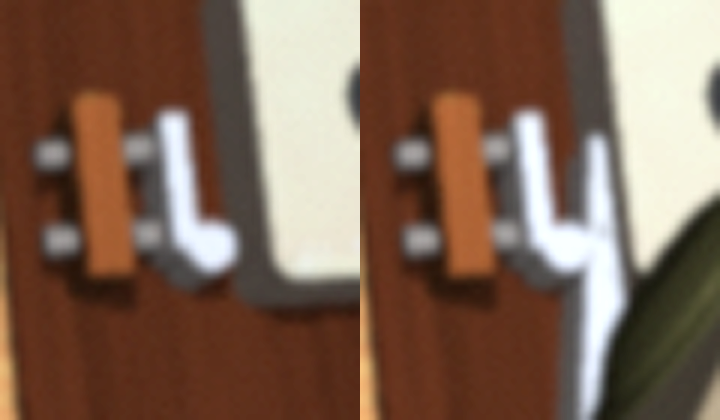

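```bash
cat > sh.py <<'E'
import cv2,numpy as np,sys
a=cv2.imread('pics/top0.png',0).astype(np.float32);b=cv2.imread(sys.argv[1],0).astype(np.float32)
def cen(g,r,t=60):
    row=g[r,408:426]-45;row=np.clip(row,0,None);return
def edges(g,r):
    row=g[r,405:428];i=int(np.argmax(row))
    k=i
    while row[k]>88:k-=1
    L=k+(88-row[k])/(row[k+1]-row[k]);k=i
    while row[k]>88:k+=1
    R=k-1+(row[k-1]-88)/(row[k-1]-row[k]);return np.array([L,R])
d=[]
for r in range(171,185): d.append(edges(b,r)-edges(a,r))
d=np.array(d);print('px shift L,R',np.median(d,0),d.std(0))
for nm,(y0,y1,x0,x1) in dict(pad=(166,186,406,427),mould=(150,185,440,470)).items():
    print(nm,cv2.phaseCorrelate(a[y0:y1,x0:x1].copy(),b[y0:y1,x0:x1].copy(),cv2.createHanningWindow((x1-x0,y1-y0),cv2.CV_32F)))
m=385.56/0.645; print('px per mm',m/1000)
E
python3 sh.py pics/top6.png
```

```text
px shift L,R [-0.7787361 -0.557693 ] [0.06844945 0.07437408]
pad ((-0.571766512897792, -0.03850108942165065), 1.2216037571430207)
mould ((-0.294527365033753, 0.08415645456544496), 0.6617080631079497)
px per mm 0.597767441860465
```

servo_tool(
  rows=[0, 0.0015, 0.0001, 0, 0, 0, 0, 0, 0.0015, 0.0001, 0, 0, 0, 0, 0, 0, 0, 0, 0, 0, 0, 0, 0, 0, 0, 0, 0, 0],
)

```text
time_s: 12.8
position: [0.535, -0.2161, 0.0277]
tool_rot: [[0.996, -0.003, -0.088], [0.088, 0.0, 0.996], [-0.003, -1.0, 0.001]]
ft_force: [-11.0, -0.2, 3.0]
grip_width: 0.0212
```

```bash
python3 st.py; python3 - <<'E'
from rig import env
import cv2
cv2.imwrite(f'pics/top7.png',env.get_image('top')[:,:,::-1])
E
python3 sh.py pics/top7.png
```

```text
t12.80 [ 0.535  -0.2161  0.0277] F [-11.0395  -0.1604   3.0221] along -11.01 lat 0.80 T [-0.0062  1.3917  0.1283] fix -80.92577424193613 11.896401796766234 yaw 5.068594772611135 0.021206173525698417
px shift L,R [-0.96970844 -0.7301736 ] [0.05381975 0.0576699 ]
pad ((-0.6784909175602589, -0.11422310781164313), 0.9537774423758189)
mould ((-0.45664016361481785, -0.24073705770710063), 0.5078756049827293)
px per mm 0.597767441860465
```

servo_tool(
  rows=[0.3, 0, 0, 0, 0, 0, 0, 0.5, 0, 0, 0, 0, 0, 0, 0.7, 0, 0, 0, 0, 0, 0, 0.7, 0, 0, 0, 0, 0, 0, 0.7, 0, 0, 0, 0, 0, 0],
)

```text
time_s: 13.27
position: [0.5366, -0.2161, 0.0279]
tool_rot: [[0.996, 0.001, -0.089], [0.089, -0.0, 0.996], [0.001, -1.0, -0.0]]
ft_force: [-0.2, -0.2, -0.2]
grip_width: 0.06
```

```bash
python3 st.py; python3 - <<'E'
from rig import env
import cv2
cv2.imwrite(f'pics/wr8.png',env.get_image('wrist')[:,:,::-1])
E
```

```text
t13.27 [ 0.5366 -0.2161  0.0279] F [-0.2256 -0.1968 -0.2266] along -0.24 lat -0.18 T [-0.0319  0.0228  0.0223] fix -79.39072944831572 11.728041238079323 yaw 5.080701546348707 0.05997058821565944
```

View pics/wr8.png

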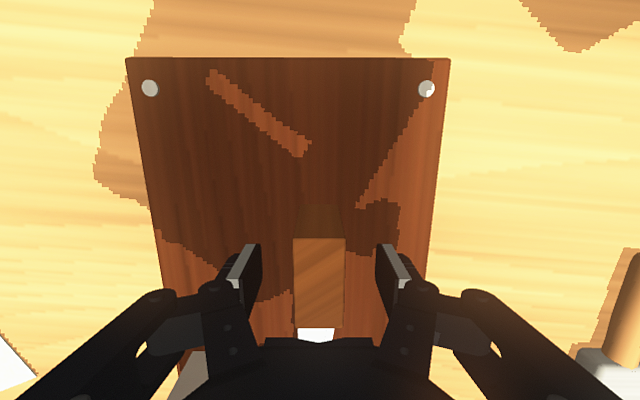

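Fingers stand clear of the block (cols 293–345) on both sides. Lift straight up, then back away to view from above.

servo_tool(
  rows=[0.7, 0, 0, 0.015, 0, 0, 0, 0.7, 0, 0, 0.03, 0, 0, 0, 0.7, 0, 0, 0.035, 0, 0, 0, 0.7, 0, 0, 0.04, 0, 0, 0, 0.7, 0, 0, 0.035, 0, 0, 0, 0.7, 0.03, 0, 0.02, 0, 0, 0, 0.7, 0.04, 0, 0, 0, 0, 0, 0.7, 0.04, 0, 0, 0, 0, 0, 0.7, 0.03, 0, 0, 0, 0, 0, 0.7, 0, 0, 0, 0, 0, 0],
)

```text
time_s: 14.15
position: [0.6799, -0.2152, 0.2005]
tool_rot: [[0.996, 0.0, -0.091], [0.091, 0.001, 0.996], [0.0, -1.0, 0.001]]
ft_force: [1.2, 0.1, 0.3]
grip_width: 0.0601
```

servo_tool(
  rows=[0.7, 0, 0, 0, 0, 0, 0, 0.7, 0, 0, 0, 0, 0, 0],
)

```text
time_s: 14.32
position: [0.6758, -0.2159, 0.2025]
tool_rot: [[0.996, -0.001, -0.089], [0.089, 0.0, 0.996], [-0.001, -1.0, 0.0]]
ft_force: [-0.3, 0.3, 0.9]
grip_width: 0.0598
```

```bash
python3 st.py; python3 - <<'E'
from rig import env
import cv2,pickle
s=env.observe();pickle.dump(s,open('s9.pkl','wb'))
cv2.imwrite('pics/w9.png',env.get_image('wrist')[:,:,::-1])
b=env.get_image('scene')[:,:,::-1];cv2.imwrite('pics/s9.png',cv2.convertScaleAbs(cv2.resize(b[100:220,200:380],None,fx=4.4,fy=4.4,interpolation=cv2.INTER_CUBIC),alpha=1.7))
E
```

```text
t14.32 [ 0.6758 -0.2159  0.2025] F [-0.2625  0.3259  0.8996] along -0.23 lat 0.35 T [0.0037 0.0502 0.0066] fix 59.29955591506522 -0.16821182087657302 yaw 5.078680048202221 0.059821922989692626
```

View pics/w9.png

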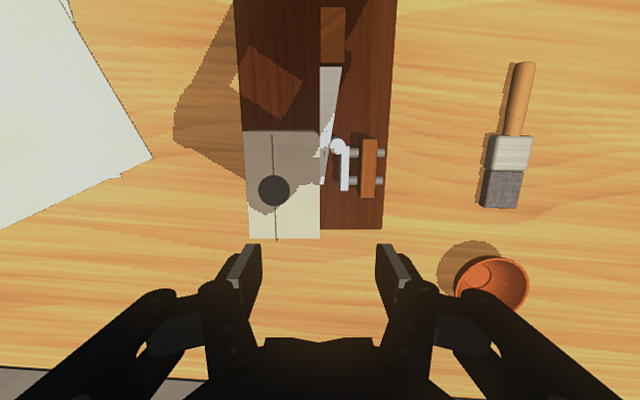

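View pics/s9.png

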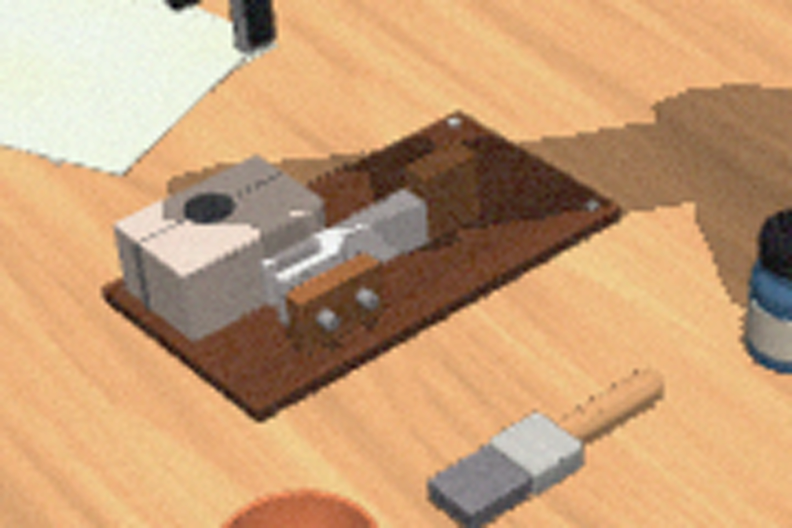

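```bash
python3 - <<'E'
import cv2
a=cv2.imread('pics/w9.png')
cv2.imwrite('pics/wz9.png',cv2.resize(a[120:205,305:395],None,fx=6.6,fy=6.6,interpolation=cv2.INTER_CUBIC))
cv2.imwrite('pics/wz10.png',cv2.resize(a[0:130,300:370],None,fx=4.4,fy=4.4,interpolation=cv2.INTER_CUBIC))
E
```

```text
(no output)
```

View pics/wz9.png

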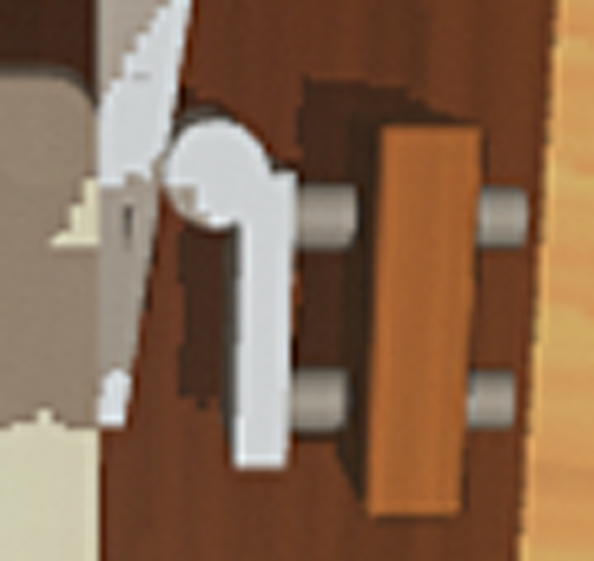

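View pics/wz10.png

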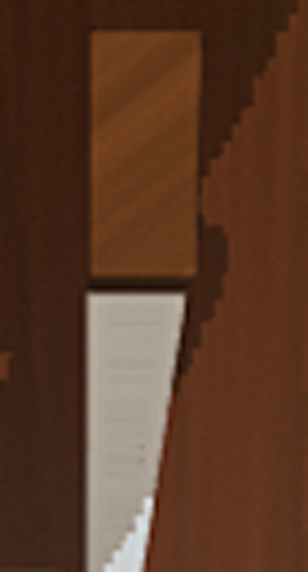

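```bash
python3 - <<'E'
from h import *
from rig import env
import pickle
def mk(f):
    s=pickle.load(open(f,'rb'));m=wristmodel(env.camera_model('wrist'),s)
    def back(u,zz):
        d=np.linalg.inv(m['camera_matrix'])@[*u,1];d=m['R'].T@d;c=-m['R'].T@m['t'];return (c+d*(zz-c[2])/d[2])
    return m,back
def tf(p,X):
    c,s_=np.cos(p[2]),np.sin(p[2]);d=X[:2]-p[:2];return np.array([c*d[0]+s_*d[1],-s_*d[0]+c*d[1]])*1000
m,back=mk('s9.pkl')
# bracket edges (left at top/bottom) as the reference, both pictures, y relative to bracket
p=np.array([.6167,-.2209,.0891])
q=lambda pts,f,ox,oy,zz,b:[tf(p,b(u,zz)) for u in z(pts,f,ox,oy)]
n9=q([(218,172)],6.6,305,120,.046,back)[0];b9=q([(380,128),(367,514),(482,128),(462,515)],6.6,305,120,.052,back)
m2,back2=mk('s2.pkl')
n2=q([(309,222)],6.6,295,110,.046,back2)[0];b2=q([(490,185),(453,572),(593,190),(545,580)],6.6,295,110,.052,back2)
print(n9,np.mean(b9,0),n2,np.mean(b2,0),'shift',n9-np.mean(b9,0)-n2+np.mean(b2,0))
P=[(-22,-11,50),(-22,11,50),(22,-11,50),(22,11,50),(137,-11,32),(137,-7,32)]
px=z([(91,30),(202,30),(90,276),(197,276)],4.4,300,0)+z([(98,426),(124,426)],6.6,305,120)
g,r=fit([(m,P,np.array(px))],[.535,-.215,.09],.012);print(g,np.degrees(g[2]));print(r)
print('gauge in fixture',tf(p,g[:2]))
print('mould face y',q([(100,500),(97,100)],6.6,305,120,.062,back))
E
```

```text
[15.2168 18.484 ] [38.3724 50.2184] [15.4625 16.4111] [38.1829 50.1832] shift [-0.4351  2.0377]
[ 0.5347 -0.2168  0.0867] 4.966968370411024
[[-0.2601 -0.2282]
 [ 0.3038 -0.2082]
 [-0.1636  0.3868]
 [ 0.0799  0.4074]
 [ 0.1202 -0.1776]
 [-0.0708 -0.174 ]]
gauge in fixture [-81.3458  11.3682]
mould face y [array([63.4396,  0.1507]), array([ 3.4864, -0.2814])]
```

```bash
python3 -c "
from rig import env
print(env.close_job())"
```

```text
the job is handed in; nothing more can be done
None
```

I gripped the gauge by its block, slid it along the board with its straight side against the mould, and wedged it into the gap. The push had reached about 11 N along the gap when I stopped, let go and moved the arm clear. The job was handed in at about 14.4 s.

- **Position:** in the last wrist picture the gauge's yaw is 4.97°, the same as the mould face. Its origin is at fixture (−81, 11.4) mm, against a wanted y of 11, so it lies flat to the mould and did not move when released. The scene picture shows it flat on the board, with the brush and bowl not visibly moved.
- **Pad deflection:** my estimates disagree somewhat.

| How it was measured | Pad pushed back |
|---|---|
| Top camera, before release | 1.2–1.6 mm |
| Travel since first contact | about 1.5 mm |
| Wrist picture, after release | about 2.0 mm |

  At 5 N per mm these give 6 to 10 N of spring load, all within the 4 to 12 N wanted. I did not repeat the top-camera check after release.

- **Camera disagreement:** before insertion the wrist and top cameras differed by about 3 mm on the sideways position. I used the top view, which compared the blade directly with the mould, and touching the mould roughly confirmed it (contact about 1 mm beyond where it predicted).
- **Contact forces:** readings stayed at about 5 N sideways against the mould and 6 N down on the board.

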